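# Nest the resin pots back into one set

### The arm

A 6-joint arm with a two-finger parallel gripper is mounted at the origin on the work surface. World frame = base frame: x ahead of the robot, y to its left, z up, the work surface at z = 0. Lengths are in m, angles in rad, forces in N, time in s.
With the tool pointing down it reaches from about 0.3 to 0.85 m from the base axis. Payload 4.2 kg.
Tool frame: the origin (TCP) lies at the very end of the fingers, on their centre line; the grasp point (between the pads) lies 19 mm behind it; z points along the fingers, y is the direction in which the jaws open and shut (so a half turn about z gives the same grasp; the last joint's range is limited). The gripper opens to 91 mm and grips with 3 to 60 N. Pads are 32 mm wide; open, the fingers measure 118 mm over their backs; the gripper's body (76 mm by 178 mm) begins 60 mm behind the grasp point.
Start: joints at [1.278, 0.32, 1.565, -0, 1.257, -0.02], TCP at [0.155, 0.554, 0.214] pointing down, gripper open.
Joint ranges: [-3.11, 3.11], [-0.84, 2.01], [0.21, 2.61], [-1.34, 4.49], [0.05, 2.63], [-2.56, 2.56]. Speed limits (rad/s): [2.57, 2.57, 3.14, 3.14, 3.14, 3.14].

### API

Orientations are given as a unit quaternion [x, y, z, w].
In Python, from rig import * gives the robot as it stands. The module is installed in compiled form; this text tells all that it offers.
- The arm moves only by the tool play_rows, never from a script. Its argument "steps" is a list of rows, each an object with "slide": the shift along the world's x, y, z in cm, a list of three; "turn": the turn about the world's z in rad. In form: [{"slide": [tx, ty, tz], "turn": turn}, ...]. A call has 1 to 10 rows; each row shifts and turns the commanded pose from where the row before left it; what a row does not reach is not made up. A row lasts 1/12 s, in which the tool goes at most 41.7 mm and 7.16 degrees, less where a joint would pass 70% of its speed; a pose out of reach is approached as far as the arm can. A call with a gripper value outside its range is refused whole. "fingers" is the closure, from -1 (fully open) to 1 (shut), set as the call begins (left out, the last holds). The fingers move at their own pace and stop on an object; "force" is the grip in N (left out, the last holds). Time passes only in rows, so rows that do not move let the fingers close. It gives the time, the measured TCP pose, the force and the opening at its end, in the units of the state.
- state(): the state, without advancing time (a new reading comes with each control period).
- capture(name): name is "scene" or "top"; returns a dict with "image" (384x512x3 uint8, blue, green, red), "depth" (384x512 float32, m along the optical axis (not along the pixel's ray), 0 where there is no reading), "fx", "fy", "cx", "cy" (pixels), "distortion" ([k1, k2, p1, p2, k3] as OpenCV has them; the pictures are not rectified), "camera_from_world" (4x4, takes a point from world to camera coordinates). Camera axes: x right, y up, looking along -z (the intrinsics and any distortion apply to the point x, -y, -z); pixel columns grow to the right and rows downward; lengths in m; the calibration is good to about 2 mm. A picture is of the moment at which its call begins.
- hand_in(): hands the job in, once; it reports no verdict.
Trained networks look in a picture, given as the dict that the camera call returned (one of the last four; its "shot" number tells which), for a name from the list of things; names that differ only in an ending like _2 or _b are one class to them, and where a whole thing is asked for, a point or a joint stands for the part that bears it (a point fixed in the world has none). Each returns a list of dicts, best first, with "conf" (0 to 1); they miss things now and then, are a little off and sometimes report something else, mostly with a low value. They report only what shows in the picture. A call takes as long as a camera call.
- search_frame(thing, picture): "point" ([x, y, z] in m, in the coordinates of the camera as it stood for that picture, good to about 4 mm: the middle of the surface that is visible of it).
- pinpoint(thing, picture): "point" ([x, y, z] in m, in the coordinates of the camera as it stood for that picture, good to about 4 mm: a listed point, or the origin of a listed thing).
The state is a dict: "t": time; "joints": joint angles; "qvel": joint speeds; "tau": joint torques, N m; "eef_pos": TCP position; "orientation": TCP orientation; "force": force on the tool from outside, world axes, zero at the start; "torque": the same for the moment, N m; "width": finger opening in m.
Only numpy, scipy, OpenCV 4.12 (cv2) and the standard library are available. Lean on these libraries where they do the work, as an engineer would, in place of code of your own. Each camera call takes 0.05 s, during which the arm holds its last target. There are 200 camera calls.

### The job

Put the three steel resin pots away nested: first lift the medium pot by its upright grip and stand it in the large pot, then stand the small one in the medium. Set each down gently, not dropped, upright on the bottom of the pot around it, and let go. The large pot and the plain steel can without a grip stay where they are.

Things in the scene. Friction and masses are not known exactly. Their poses are not given: they have to be found in the camera images.
- large_mid (a point): Widest pot: round, open, bare steel, no grip, loose, upright, 0.5 kg. Outside diameter 140 mm at the rim, 128 mm at the foot; 70 mm high, wall 3 mm, bottom 4 mm thick. The point is on its axis, half-way up (35 mm above the foot).
- medium_mid (a point): Open round steel pot, 0.2 kg. Outside 92 mm at rim, 84 mm at foot, 60 mm high, wall 3, bottom 4. Point: on its axis, half-way up; z up, x towards its grip: an upright black bar 10 mm thick (x), 20 mm wide (y), 70 to 120 mm above the foot, 47 mm from the axis. Pinch it from above across the 10 mm, about 95 mm above the foot. It starts away from the robot, within 35 degrees; may end at any heading.
- small_mid (a point): Open round steel pot, 0.1 kg. Outside 48 mm at rim, 44 mm at foot, 48 mm high, wall 3, bottom 4 mm. Point and axes as for the medium pot. Grip: black bar 10 mm thick (x), 20 mm wide, 58 to 122 mm above the foot, 25 mm from the axis; pinch at about 97 mm. It starts towards the robot, within 35 degrees: carried without turning, it ends opposite the medium's grip, clear of the fingers.
- can_mid (a point): Bystander: plain open steel can without a grip, 66 mm diameter, 62 mm high, standing between the pots. The point is on its axis, half-way up.

How it is judged:
On the way, in this order (a step that is already met when the one before it is completed fails the run):
1. the medium pot stands in the large one and is let go (horizontal distance between medium_mid and large_mid below 0.025 m and z of medium_mid in the frame of large_mid below 0.004 m and angle between medium_mid's own z axis and vertical below 0.17 rad and contact force between the fingers and medium below 0.1 N), for 0.2 s.
2. the small pot stands in the medium one and is let go (horizontal distance between small_mid and medium_mid below 0.025 m and z of small_mid in the frame of medium_mid below 0.004 m and angle between small_mid's own z axis and vertical below 0.17 rad and contact force between the fingers and small below 0.1 N), for 0.2 s.
At the end, for the whole second after the job is handed in: Medium pot on the bottom of the large, small on the bottom of the medium (within 5 mm of it, axes within 25 mm), all upright within 10 degrees, at rest, let go; the large pot within 40 mm and the plain can within 30 mm of where they stood, the can upright (horizontal distance between medium_mid and large_mid below 0.025 m and z of medium_mid in the frame of large_mid below 0.004 m and horizontal distance between small_mid and medium_mid below 0.025 m and z of small_mid in the frame of medium_mid below 0.004 m and angle between each of large_mid, medium_mid, small_mid, can_mid's own z axis and vertical below 0.17 rad and distance of large_mid from where it was at the start of the episode below 0.04 m and distance of can_mid from where it was at the start of the episode below 0.03 m and linear speed of each of large, medium, small below 0.02 m/s); the robot touches nothing.
It fails at once if the medium pot is dropped (falls free for more than about 25 mm) (contact force between the fingers and medium below 0.05 N and linear speed of medium above 0.7 m/s).
It fails at once if the small pot is dropped (falls free for more than about 25 mm) (contact force between the fingers and small below 0.05 N and linear speed of small above 0.7 m/s).
It also fails if it takes over 64 s, if anything falls off the work surface, if the arm or the gripper's body presses on something with over 40 N, if the wrist force passes 120 N, or if a joint passes its speed limit or range.

## Working session

There is one attempt and no reset: what is moved stays moved. The work goes in short steps, Python scripts to look and compute and a tool call to move; the robot and the scene stay as the last step left them, time stands still between calls to the robot, and variables do not carry over. Pictures are saved under pics/ and viewed, about 8 in all and at most 12, crops included, and the job is handed in when it is done.

Besides the shell and the picture viewer there is one more tool, called after "Request:" by a JSON object that holds its "fn" and its "kwargs", one argument or row to a line. play_rows: Moves the arm, as the interface text tells. Its arguments: {"type":"object","properties":{"steps":{"type":"array","items":{"type":"object","properties":{"slide":{"type":"array","items":{"type":"number"}},"turn":{"type":"number"}}}},"fingers":{"type":"number"},"force":{"type":"number"}},"required":["steps"]}

```bash
mkdir -p pics; cat > h.py <<'E'
from rig import *
import numpy as np, cv2
def w(pic,p):
    M=np.linalg.inv(np.array(pic["camera_from_world"])); return (M@np.r_[p,1])[:3]
def look(name,things=("large_mid","medium_mid","small_mid","can_mid")):
    c=capture(name)
    for t in things:
        for f in (pinpoint,search_frame):
            for d in f(t,c)[:2]: print(name,t,f.__name__,round(d["conf"],2),w(c,d["point"]).round(4))
    return c
def cloud(c):
    K=np.array([[c["fx"],0,c["cx"]],[0,c["fy"],c["cy"]],[0,0,1.]])
    v,u=np.mgrid[0:384,0:512]
    n=cv2.undistortPoints(np.stack([u.ravel(),v.ravel()],1).astype(float)[:,None],K,np.array(c["distortion"],float))[:,0]
    d=c["depth"].ravel()
    P=np.stack([n[:,0]*d,-n[:,1]*d,-d],1)
    M=np.linalg.inv(np.array(c["camera_from_world"]))
    W=P@M[:3,:3].T+M[:3,3]; W[d==0]=np.nan
    return W.reshape(384,512,3)
E
python3 - <<'E'
from h import *
s=state(); print(s["eef_pos"],s["orientation"],s["t"],s["width"])
for n in("scene","top"):
    c=look(n); cv2.imwrite(f"pics/{n}0.png",c["image"])
    np.save(f"{n}0.npy",cloud(c))
E
```

```text
[0.15476888 0.55323795 0.21311549] [ 1.35963222e-01  9.90713474e-01 -8.93219538e-04 -1.30064259e-04] 0.0 0.09134461161444896
scene large_mid call 0.67 [0.5284 0.3189 0.0322]
scene large_mid call 0.86 [0.5133 0.32   0.0011]
scene medium_mid call 0.77 [ 0.4963 -0.3176  0.028 ]
scene medium_mid call 0.9 [ 0.4963 -0.3329  0.0371]
scene small_mid call 0.93 [ 0.5365 -0.0038  0.0243]
scene small_mid call 0.86 [0.5466 0.0036 0.0393]
scene can_mid call 0.58 [0.4673 0.1489 0.0345]
scene can_mid call 0.61 [0.4651 0.1485 0.0337]
top large_mid call 0.61 [0.5249 0.3163 0.0354]
top large_mid call 0.86 [0.5281 0.3292 0.0063]
top medium_mid call 0.71 [ 0.5006 -0.3218  0.0301]
top medium_mid call 0.93 [ 0.5087 -0.3373  0.0233]
top small_mid call 0.96 [ 0.5307 -0.0034  0.0279]
top small_mid call 0.86 [ 0.543  -0.005   0.0259]
top small_mid call 0.44 [0.5291 0.3315 0.0045]
top can_mid call 0.98 [0.4702 0.1469 0.0299]
top can_mid call 0.39 [ 0.5317 -0.0055  0.0258]
top can_mid call 0.66 [0.4694 0.1558 0.0038]
```

View pics/top0.png

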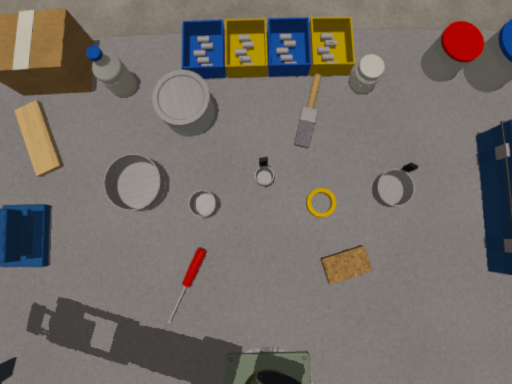

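View pics/scene0.png

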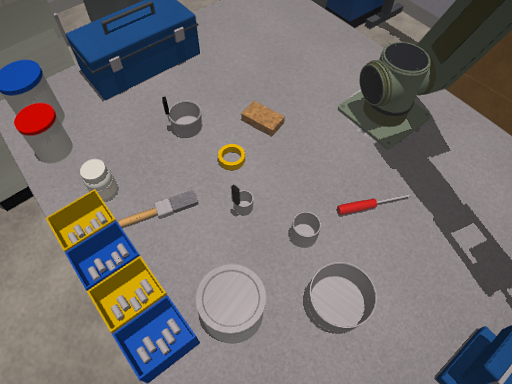

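```bash
python3 - <<'E'
import numpy as np
for n in("top","scene"):
    W=np.load(n+"0.npy").reshape(-1,3); W=W[~np.isnan(W[:,2])]
    for nm,c,r,z0,z1 in (("largeRim",(.527,.317),.085,.06,.08),("medRim",(.499,-.32),.06,.052,.066),("medGrip",(.499,-.32),.075,.085,.125),("medTop",(.499,-.32),.075,.113,.127),("smRim",(.532,-.004),.04,.04,.053),("smGrip",(.532,-.004),.05,.07,.125),("smTop",(.532,-.004),.05,.115,.127),("canRim",(.47,.147),.045,.055,.068)):
        m=(np.hypot(*(W[:,:2]-c).T)<r)&(W[:,2]>z0)&(W[:,2]<z1); P=W[m]
        if len(P)<4: print(n,nm,len(P)); continue
        A=np.c_[2*P[:,:2],np.ones(len(P))]; s=np.linalg.lstsq(A,(P[:,:2]**2).sum(1),rcond=None)[0]
        print(n,nm,len(P),"mean",P.mean(0).round(4),"zmax",P[:,2].max().round(4),"circ",s[:2].round(4),np.sqrt(abs(s[2]+s[:2]@s[:2])).round(4),"bb",P[:,:2].min(0).round(3),P[:,:2].max(0).round(3))
E
```

```text
top largeRim 381 mean [0.5288 0.3257 0.0673] zmax 0.0737 circ [0.5243 0.3147] 0.0676 bb [0.456 0.245] [0.592 0.387]
top medRim 235 mean [ 0.498  -0.3268  0.0582] zmax 0.064 circ [ 0.4972 -0.3218] 0.0437 bb [ 0.453 -0.368] [ 0.543 -0.276]
top medGrip 89 mean [ 0.5371 -0.3409  0.108 ] zmax 0.123 circ [ 0.5387 -0.3428] 0.0072 bb [ 0.53  -0.352] [ 0.546 -0.332]
top medTop 40 mean [ 0.5374 -0.3426  0.119 ] zmax 0.123 circ [ 0.5378 -0.343 ] 0.0063 bb [ 0.53  -0.352] [ 0.545 -0.334]
top smRim 82 mean [ 0.5366 -0.004   0.0468] zmax 0.0518 circ [ 0.5363 -0.0041] 0.022 bb [ 0.513 -0.026] [0.559 0.018]
top smGrip 74 mean [ 0.5593 -0.0019  0.1089] zmax 0.1241 circ [ 0.5608 -0.0018] 0.0068 bb [ 0.556 -0.012] [0.567 0.007]
top smTop 40 mean [ 0.5612 -0.0018  0.1211] zmax 0.1241 circ [ 0.5616 -0.0018] 0.0065 bb [ 0.556 -0.011] [0.567 0.007]
top canRim 131 mean [0.47   0.147  0.0609] zmax 0.0649 circ [0.4707 0.1467] 0.0314 bb [0.438 0.114] [0.503 0.179]
scene largeRim 499 mean [0.517  0.3174 0.0676] zmax 0.0737 circ [0.5248 0.3175] 0.0678 bb [0.455 0.249] [0.594 0.386]
scene medRim 210 mean [ 0.4964 -0.3195  0.0575] zmax 0.0637 circ [ 0.4957 -0.3185] 0.0439 bb [ 0.449 -0.364] [ 0.541 -0.273]
scene medGrip 61 mean [ 0.5399 -0.3368  0.1081] zmax 0.1218 circ [ 0.538 -0.339] 0.0073 bb [ 0.53 -0.35] [ 0.546 -0.329]
scene medTop 28 mean [ 0.5392 -0.3393  0.1181] zmax 0.1218 circ [ 0.5383 -0.3394] 0.0068 bb [ 0.531 -0.35 ] [ 0.546 -0.33 ]
scene smRim 86 mean [0.5341 0.0014 0.0461] zmax 0.0521 circ [ 0.5375 -0.0032] 0.0231 bb [ 0.513 -0.025] [0.562 0.021]
scene smGrip 125 mean [0.5627 0.0026 0.1019] zmax 0.124 circ [0.5599 0.0007] 0.0076 bb [ 0.555 -0.01 ] [0.567 0.011]
scene smTop 41 mean [0.5616 0.0008 0.1212] zmax 0.124 circ [5.606e-01 5.000e-04] 0.0068 bb [ 0.556 -0.01 ] [0.566 0.01 ]
scene canRim 167 mean [0.4704 0.149  0.0603] zmax 0.065 circ [0.4703 0.149 ] 0.0314 bb [0.437 0.117] [0.503 0.181]
```

The views agree. In the top view the large pot is at (134,183), the can at (204,204), the small pot at (264,176) and the medium pot at (394,187). One thing differs from the brief: the small pot's grip, at (263,161), points *away* from the robot, like the medium's. Carried unturned, the grips would crowd each other, so I'll turn the pots to set them apart.

Request:
{"fn": "play_rows", "kwargs": {
  "steps": [
    {"slide": [1.16,-2.7,0],"turn": -0.054},
    {"slide": [1.16,-2.7,0],"turn": -0.054},
    {"slide": [1.16,-2.7,0],"turn": -0.054},
    {"slide": [1.16,-2.7,0],"turn": -0.054},
    {"slide": [1.16,-2.7,0],"turn": -0.054},
    {"slide": [1.16,-2.7,0],"turn": -0.054},
    {"slide": [1.16,-2.7,0],"turn": -0.054},
    {"slide": [1.16,-2.7,0],"turn": -0.054},
    {"slide": [1.16,-2.7,0],"turn": -0.054},
    {"slide": [1.16,-2.7,0],"turn": -0.054}
  ],
  "fingers": -1,
  "force": 30
}}

```text
t: 1.73
eef_pos: [0.2712, 0.2824, 0.2142]
orientation: [0.396, 0.918, 0.0, 0.0]
force: [0.7, -1.1, 0.9]
width: 0.0912
```

Request:
{"fn": "play_rows", "kwargs": {
  "steps": [
    {"slide": [1.16,-2.7,0],"turn": -0.054},
    {"slide": [1.16,-2.7,0],"turn": -0.054},
    {"slide": [1.16,-2.7,0],"turn": -0.054},
    {"slide": [1.16,-2.7,0],"turn": -0.054},
    {"slide": [1.16,-2.7,0],"turn": -0.054},
    {"slide": [1.16,-2.7,0],"turn": -0.054},
    {"slide": [1.16,-2.7,0],"turn": -0.054},
    {"slide": [1.16,-2.7,0],"turn": -0.054},
    {"slide": [1.16,-2.7,0],"turn": -0.054},
    {"slide": [1.16,-2.7,0],"turn": -0.054}
  ]
}}

```text
t: 2.57
eef_pos: [0.3873, 0.0123, 0.2143]
orientation: [0.627, 0.779, 0.0, 0.0]
force: [0.3, -0.7, -0.0]
width: 0.0913
```

Request:
{"fn": "play_rows", "kwargs": {
  "steps": [
    {"slide": [1.16,-2.7,0],"turn": -0.054},
    {"slide": [1.16,-2.7,0],"turn": -0.054},
    {"slide": [1.16,-2.7,0],"turn": -0.054},
    {"slide": [1.16,-2.7,0],"turn": -0.054},
    {"slide": [1.16,-2.7,0],"turn": -0.054},
    {"slide": [1.16,-2.7,0],"turn": -0.054},
    {"slide": [1.16,-2.7,0],"turn": -0.054},
    {"slide": [1.16,-2.7,0],"turn": -0.054},
    {"slide": [0,0,0],"turn": 0},
    {"slide": [0,0,0],"turn": 0}
  ]
}}

```text
t: 3.4
eef_pos: [0.4799, -0.2032, 0.2136]
orientation: [0.779, 0.627, -0.0, -0.0]
force: [0.3, 0.9, 0.5]
width: 0.0912
```

```bash
cat >> h.py <<'E'
def pose():
    s=state(); x,y,z,q=s["orientation"]
    R=cv2.Rodrigues(np.zeros(3))[0]
    from scipy.spatial.transform import Rotation as Ro
    R=Ro.from_quat(s["orientation"]).as_matrix()
    print("t",round(s["t"],2),"tcp",np.round(s["eef_pos"],4),"yaw_y",np.degrees(np.arctan2(R[1,1],R[0,1])).round(1),"z",R[:,2].round(3),"F",np.round(s["force"],1),"w",round(s["width"],4),"J6",round(s["joints"][5],2))
E
python3 - <<'E'
from h import *
pose()
for n in("top","scene"):
    W=np.load(n+"0.npy").reshape(-1,3)
    for c in((.538,-.341),(.561,-.001)):
        P=W[(np.hypot(*(W[:,:2]-c).T)<.02)&(W[:,2]>.112)][:,:2]; e,v=np.linalg.eigh(np.cov(P.T))
        print(n,c,cv2.minAreaRect((P*1000).astype(np.float32)), "normal dir",np.degrees(np.arctan2(v[1,0],v[0,0])).round(1))
E
```

```text
t 3.4 tcp [ 0.4799 -0.2032  0.2136] yaw_y -12.4 z [-0.001  0.    -1.   ] F [0.3 0.9 0.5] w 0.0912 J6 -0.21
top (0.538, -0.341) ((537.46484375, -343.4004821777344), (19.329397201538086, 8.726962089538574), 59.02549362182617) normal dir 148.2
top (0.561, -0.001) ((561.2247924804688, -1.729684829711914), (10.046526908874512, 18.910959243774414), 7.964853763580322) normal dir -176.9
scene (0.538, -0.341) ((538.5277099609375, -339.99005126953125), (18.95278549194336, 9.958355903625488), 59.96174240112305) normal dir 153.8
scene (0.561, -0.001) ((561.2615966796875, -0.02072906494140625), (19.890331268310547, 9.58877944946289), 89.51376342773438) normal dir -176.1
```

Request:
{"fn": "play_rows", "kwargs": {
  "steps": [
    {"slide": [1.16,-2.76,0],"turn": -0.058},
    {"slide": [1.16,-2.76,0],"turn": -0.058},
    {"slide": [1.16,-2.76,0],"turn": -0.058},
    {"slide": [1.16,-2.76,0],"turn": -0.058},
    {"slide": [1.16,-2.76,0],"turn": -0.058},
    {"slide": [0,0,-1.5],"turn": 0},
    {"slide": [0,0,-1.5],"turn": 0},
    {"slide": [0,0,-1.5],"turn": 0},
    {"slide": [0,0,0],"turn": 0},
    {"slide": [0,0,0],"turn": 0}
  ]
}}

```text
t: 4.23
eef_pos: [0.5373, -0.3389, 0.1686]
orientation: [0.861, 0.509, -0.0, -0.001]
force: [0.0, -0.1, -0.1]
width: 0.0915
```

```bash
python3 - <<'E'
from h import *
pose()
c=capture("scene"); cv2.imwrite("pics/s1.png",cv2.resize(c["image"][50:200,90:290],(800,600)))
E
```

```text
t 4.23 tcp [ 0.5373 -0.3389  0.1686] yaw_y -28.8 z [-0.002  0.001 -1.   ] F [ 0.  -0.1 -0.1] w 0.0915 J6 -0.08
```

View pics/s1.png

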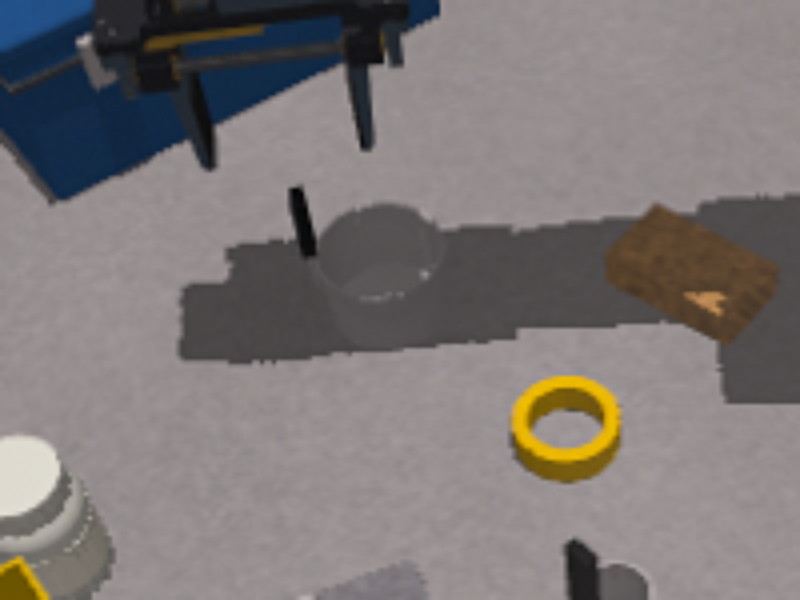

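The two fingertips, at (205,165) and (367,148) in the crop, straddle the bar at (297,190). I'll descend and close.

Request:
{"fn": "play_rows", "kwargs": {
  "steps": [
    {"slide": [0.05,-0.25,-1.5]},
    {"slide": [0,0,-1.5]},
    {"slide": [0,0,-1.5]},
    {"slide": [0,0,-1.5]},
    {"slide": [0,0,-1.5]},
    {"slide": [0,0,-1.0]},
    {"slide": [0,0,-0.75]},
    {"slide": [0,0,0]},
    {"slide": [0,0,0]}
  ]
}}

```text
validation failed for argument at $.st...
```

Request:
{"fn": "play_rows", "kwargs": {
  "steps": [
    {"slide": [0,0,0]},
    {"slide": [0,0,0]},
    {"slide": [0,0,0]},
    {"slide": [0,0,0]},
    {"slide": [0,0,0]},
    {"slide": [0,0,0]},
    {"slide": [0,0,0]},
    {"slide": [0,0,0]},
    {"slide": [0,0,0]},
    {"slide": [0,0,0]}
  ],
  "fingers": 1,
  "force": 30
}}

```text
validation failed for argument at $.st...
```

Request:
{"fn": "play_rows", "kwargs": {
  "steps": [
    {"slide": [0,0,0.3]},
    {"slide": [0,0,0.6]},
    {"slide": [0,0,1]},
    {"slide": [0,0,1.5]},
    {"slide": [0,0,2]},
    {"slide": [0,0,2.5]},
    {"slide": [0,0,2.5]},
    {"slide": [0,0,2.5]},
    {"slide": [0,0,2]},
    {"slide": [0,0,1]}
  ]
}}

```text
validation failed for argument at $.st...
```

```bash
python3 - <<'E'
from h import *
pose()
c=look("scene",("medium_mid",)); cv2.imwrite("pics/s2.png",cv2.resize(c["image"][20:170,90:290],(800,600)))
E
```

```text
t 4.28 tcp [ 0.5379 -0.3394  0.1697] yaw_y -28.8 z [ 0. -0. -1.] F [ 1.   0.3 -0.5] w 0.0914 J6 -0.08
scene medium_mid call 0.77 [ 0.4965 -0.3168  0.0313]
scene medium_mid call 0.68 [ 0.4956 -0.3303  0.0335]
```

View pics/s2.png

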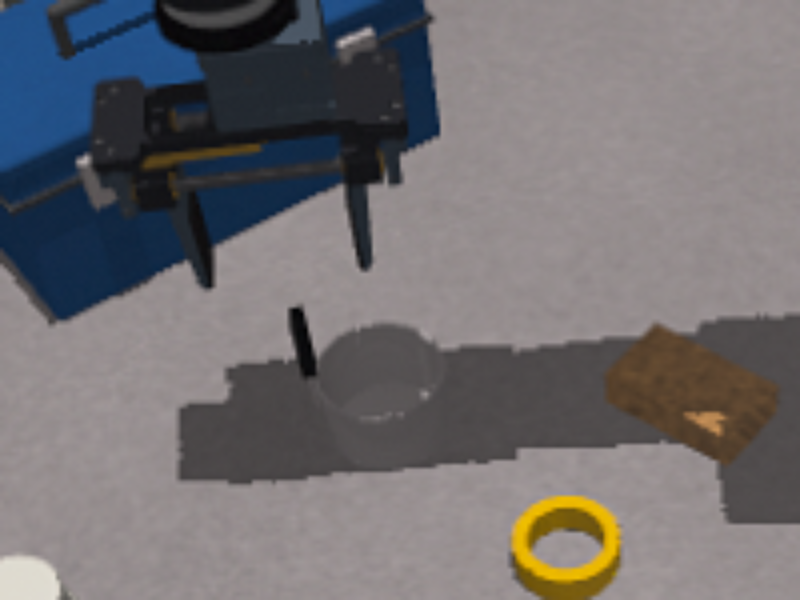

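The calls were refused because each row needs "turn", so nothing moved. The picture shows the same scene as before. I'll send them again.

Request:
{"fn": "play_rows", "kwargs": {
  "steps": [
    {"slide": [0.05,-0.25,-1.5],"turn": 0},
    {"slide": [0,0,-1.5],"turn": 0},
    {"slide": [0,0,-1.5],"turn": 0},
    {"slide": [0,0,-1.5],"turn": 0},
    {"slide": [0,0,-1.5],"turn": 0},
    {"slide": [0,0,-1.0],"turn": 0},
    {"slide": [0,0,-0.75],"turn": 0},
    {"slide": [0,0,0],"turn": 0},
    {"slide": [0,0,0],"turn": 0}
  ]
}}

```text
t: 5.18
eef_pos: [0.5385, -0.3429, 0.0769]
orientation: [0.861, 0.508, 0.0, 0.0]
force: [-0.1, -0.2, -0.2]
width: 0.0914
```

Request:
{"fn": "play_rows", "kwargs": {
  "steps": [
    {"slide": [0,0,0],"turn": 0},
    {"slide": [0,0,0],"turn": 0},
    {"slide": [0,0,0],"turn": 0},
    {"slide": [0,0,0],"turn": 0},
    {"slide": [0,0,0],"turn": 0},
    {"slide": [0,0,0],"turn": 0},
    {"slide": [0,0,0],"turn": 0},
    {"slide": [0,0,0],"turn": 0},
    {"slide": [0,0,0],"turn": 0},
    {"slide": [0,0,0],"turn": 0}
  ],
  "fingers": 1,
  "force": 30
}}

```text
t: 6.02
eef_pos: [0.5382, -0.3427, 0.0764]
orientation: [0.861, 0.508, -0.0, 0.0]
force: [0.1, 0.1, -0.3]
width: 0.0276
```

Request:
{"fn": "play_rows", "kwargs": {
  "steps": [
    {"slide": [0,0,0],"turn": 0},
    {"slide": [0,0,0],"turn": 0},
    {"slide": [0,0,0],"turn": 0},
    {"slide": [0,0,0],"turn": 0},
    {"slide": [0,0,0],"turn": 0},
    {"slide": [0,0,0],"turn": 0}
  ]
}}

```text
t: 6.52
eef_pos: [0.5382, -0.3427, 0.0763]
orientation: [0.861, 0.508, 0.0, -0.0]
force: [0.0, 0.5, -1.4]
width: 0.0097
```

Request:
{"fn": "play_rows", "kwargs": {
  "steps": [
    {"slide": [0,0,0.3],"turn": 0},
    {"slide": [0,0,0.6],"turn": 0},
    {"slide": [0,0,1],"turn": 0},
    {"slide": [0,0,1.5],"turn": 0},
    {"slide": [0,0,2],"turn": 0},
    {"slide": [0,0,2.5],"turn": 0},
    {"slide": [0,0,2.5],"turn": 0},
    {"slide": [0,0,2.5],"turn": 0},
    {"slide": [0,0,2],"turn": 0},
    {"slide": [0,0,1],"turn": 0}
  ]
}}

```text
t: 7.35
eef_pos: [0.5392, -0.3434, 0.2399]
orientation: [0.861, 0.508, 0.001, 0.003]
force: [0.2, -0.6, -1.2]
width: 0.0098
```

```bash
python3 - <<'E'
from h import *
pose()
c=look("scene",("medium_mid",)); cv2.imwrite("pics/s3.png",cv2.resize(c["image"][0:150,90:290],(800,600)))
E
```

```text
t 7.35 tcp [ 0.5392 -0.3434  0.2399] yaw_y -28.9 z [ 0.005 -0.004 -1.   ] F [ 0.2 -0.6 -1.2] w 0.0098 J6 -0.08
scene medium_mid call 0.65 [ 0.4961 -0.3194  0.1919]
scene medium_mid call 0.77 [ 0.4999 -0.3225  0.1973]
```

View pics/s3.png

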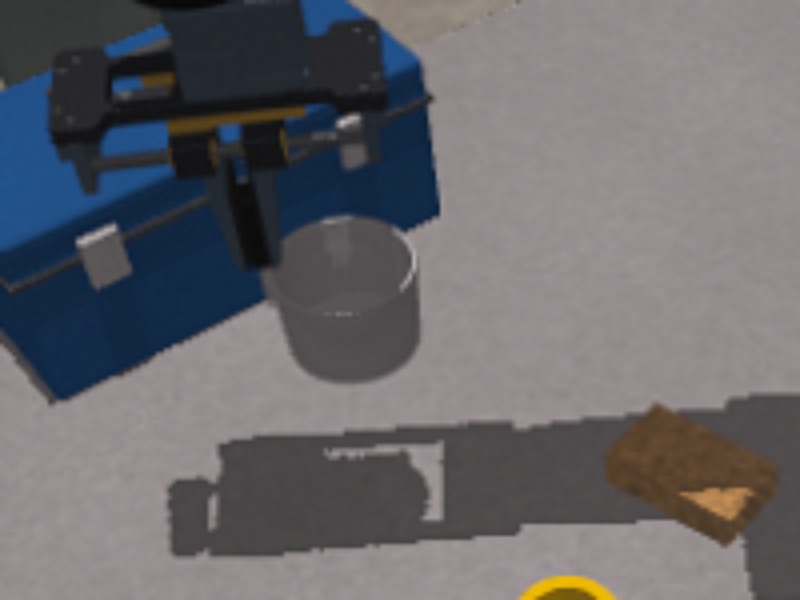

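Held upright, with mid height 0.192 against an expected 0.193. I'll carry it to the large pot and turn the grip to a heading of about +100°.

Request:
{"fn": "play_rows", "kwargs": {
  "steps": [
    {"slide": [-0.07,1.0,0],"turn": 0.075},
    {"slide": [-0.07,1.8,0],"turn": 0.075},
    {"slide": [-0.07,2.4,0],"turn": 0.075},
    {"slide": [-0.07,2.4,0],"turn": 0.075},
    {"slide": [-0.07,2.4,0],"turn": 0.075},
    {"slide": [-0.07,2.4,0],"turn": 0.075},
    {"slide": [-0.07,2.4,0],"turn": 0.075},
    {"slide": [-0.07,2.4,0],"turn": 0.075},
    {"slide": [-0.07,2.4,0],"turn": 0.075},
    {"slide": [-0.07,2.4,0],"turn": 0.075}
  ]
}}

```text
t: 8.33
eef_pos: [0.5299, -0.1213, 0.2334]
orientation: [0.614, 0.79, -0.001, -0.002]
force: [-0.3, 0.7, -2.2]
width: 0.0098
```

Request:
{"fn": "play_rows", "kwargs": {
  "steps": [
    {"slide": [-0.07,2.4,0],"turn": 0.075},
    {"slide": [-0.07,2.4,0],"turn": 0.075},
    {"slide": [-0.07,2.4,0],"turn": 0.075},
    {"slide": [-0.07,2.4,0],"turn": 0.075},
    {"slide": [-0.07,2.4,0],"turn": 0.075},
    {"slide": [-0.07,2.4,0],"turn": 0.075},
    {"slide": [-0.07,2.4,0],"turn": 0.075},
    {"slide": [-0.07,2.4,0],"turn": 0.075},
    {"slide": [-0.07,2.4,0],"turn": 0.075},
    {"slide": [-0.07,2.4,0],"turn": 0.075}
  ]
}}

```text
t: 9.17
eef_pos: [0.5229, 0.1183, 0.2334]
orientation: [0.282, 0.96, -0.001, -0.002]
force: [0.3, 0.3, -2.5]
width: 0.0097
```

Request:
{"fn": "play_rows", "kwargs": {
  "steps": [
    {"slide": [-0.07,2.4,0],"turn": 0.075},
    {"slide": [-0.07,2.4,0],"turn": 0.075},
    {"slide": [-0.07,2.4,0],"turn": 0.075},
    {"slide": [-0.07,2.4,0],"turn": 0.075},
    {"slide": [-0.07,2.4,0],"turn": 0.075},
    {"slide": [-0.07,2.4,0],"turn": 0.075},
    {"slide": [-0.07,2.4,0],"turn": 0.075},
    {"slide": [-0.07,2.4,0],"turn": 0.075},
    {"slide": [-0.07,2.0,0],"turn": 0.075},
    {"slide": [-0.07,1.2,0],"turn": 0.075}
  ]
}}

```text
t: 10.0
eef_pos: [0.516, 0.343, 0.2329]
orientation: [-0.09, 0.996, -0.0, -0.002]
force: [-0.3, -0.5, -1.3]
width: 0.0099
```

Request:
{"fn": "play_rows", "kwargs": {
  "steps": [
    {"slide": [0,0.7,0],"turn": 0},
    {"slide": [0,0,0],"turn": 0},
    {"slide": [0,0,0],"turn": 0},
    {"slide": [0,0,0],"turn": 0}
  ]
}}

```text
t: 10.33
eef_pos: [0.5171, 0.3472, 0.2349]
orientation: [-0.087, 0.996, -0.001, -0.001]
force: [-0.4, -0.1, -1.8]
width: 0.0102
```

```bash
python3 - <<'E'
from h import *
pose()
for n in("scene","top"): c=look(n,("medium_mid","large_mid")); cv2.imwrite(f"pics/{n}4.png",c["image"]); np.save(n+"4.npy",cloud(c))
i=cv2.imread("pics/scene4.png"); cv2.imwrite("pics/s4.png",cv2.resize(i[130:384,190:512],(760,600)))
E
```

```text
t 10.33 tcp [0.5171 0.3472 0.2349] yaw_y 99.9 z [-0.001 -0.001 -1.   ] F [-0.4 -0.1 -1.8] w 0.0102 J6 -1.17
scene medium_mid call 0.86 [0.5238 0.3089 0.1863]
scene medium_mid call 0.86 [0.5185 0.3031 0.1717]
scene large_mid call 0.63 [0.5261 0.3154 0.0331]
scene large_mid call 0.87 [0.5262 0.3332 0.0024]
top medium_mid call 0.74 [0.5314 0.3006 0.1942]
top medium_mid call 0.68 [0.5279 0.2974 0.169 ]
top large_mid call 0.75 [0.524  0.3143 0.0371]
top large_mid call 0.73 [0.5279 0.2982 0.1682]
top large_mid call 0.61 [0.5027 0.3008 0.0048]
```

View pics/s4.png

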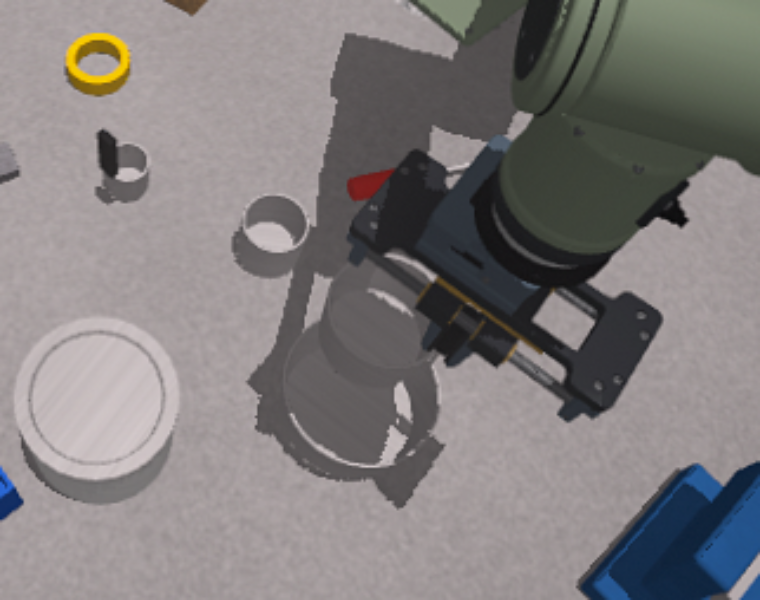

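Request:
{"fn": "play_rows", "kwargs": {
  "steps": [
    {"slide": [0,0.7,-0.5],"turn": 0},
    {"slide": [0,0.75,-1.0],"turn": 0},
    {"slide": [0,0,-2],"turn": 0},
    {"slide": [0,0,-2],"turn": 0},
    {"slide": [0,0,-2],"turn": 0},
    {"slide": [0,0,-2],"turn": 0},
    {"slide": [0,0,-2],"turn": 0},
    {"slide": [0,0,-1.5],"turn": 0},
    {"slide": [0,0,-0.8],"turn": 0},
    {"slide": [0,0,0],"turn": 0}
  ]
}}

```text
t: 11.67
eef_pos: [0.5157, 0.3625, 0.0945]
orientation: [-0.088, 0.996, -0.001, -0.002]
force: [0.1, 0.0, -1.4]
width: 0.0099
```

Request:
{"fn": "play_rows", "kwargs": {
  "steps": [
    {"slide": [0,0,-0.3],"turn": 0},
    {"slide": [0,0,-0.3],"turn": 0},
    {"slide": [0,0,-0.2],"turn": 0},
    {"slide": [0,0,-0.2],"turn": 0},
    {"slide": [0,0,-0.2],"turn": 0},
    {"slide": [0,0,0],"turn": 0},
    {"slide": [0,0,0],"turn": 0}
  ]
}}

```text
t: 12.25
eef_pos: [0.5173, 0.3627, 0.0856]
orientation: [-0.087, 0.996, 0.0, 0.0]
force: [-0.6, 0.3, -1.4]
width: 0.0096
```

```bash
python3 - <<'E'
from h import *
pose()
for n in("scene","top"): c=look(n,("medium_mid","large_mid"))
E
```

```text
t 12.25 tcp [0.5173 0.3627 0.0856] yaw_y 100.0 z [ 0.  0. -1.] F [-0.6  0.3 -1.4] w 0.0096 J6 -1.15
scene medium_mid call 0.92 [0.5209 0.322  0.0396]
scene medium_mid call 0.58 [0.5268 0.3221 0.0131]
scene large_mid call 0.89 [0.5555 0.321  0.014 ]
top medium_mid call 0.96 [0.5326 0.3149 0.044 ]
top medium_mid call 0.58 [0.5245 0.3092 0.0123]
top large_mid call 0.7 [0.4976 0.2977 0.0263]
```

Request:
{"fn": "play_rows", "kwargs": {
  "steps": [
    {"slide": [0,0,-0.1],"turn": 0},
    {"slide": [0,0,-0.1],"turn": 0},
    {"slide": [0,0,0],"turn": 0}
  ]
}}

```text
t: 13.0
eef_pos: [0.5171, 0.3626, 0.0832]
orientation: [-0.087, 0.996, -0.0, -0.0]
force: [-0.6, 0.2, -1.4]
width: 0.0096
```

Request:
{"fn": "play_rows", "kwargs": {
  "steps": [
    {"slide": [0,0,-0.1],"turn": 0},
    {"slide": [0,0,0],"turn": 0},
    {"slide": [0,0,0],"turn": 0}
  ]
}}

```text
t: 13.25
eef_pos: [0.5172, 0.3627, 0.0823]
orientation: [-0.087, 0.996, -0.0, -0.0]
force: [-0.4, -0.2, -2.0]
width: 0.0103
```

Request:
{"fn": "play_rows", "kwargs": {
  "steps": [
    {"slide": [0,0,-0.1],"turn": 0},
    {"slide": [0,0,0],"turn": 0},
    {"slide": [0,0,0],"turn": 0}
  ]
}}

```text
t: 13.5
eef_pos: [0.5172, 0.3627, 0.0814]
orientation: [-0.088, 0.996, 0.0, -0.0]
force: [-0.1, -0.3, -1.3]
width: 0.0097
```

Request:
{"fn": "play_rows", "kwargs": {
  "steps": [
    {"slide": [0,0,-0.1],"turn": 0},
    {"slide": [0,0,0],"turn": 0},
    {"slide": [0,0,0],"turn": 0}
  ]
}}

```text
t: 13.75
eef_pos: [0.5172, 0.3627, 0.0804]
orientation: [-0.087, 0.996, 0.0, -0.0]
force: [-0.4, -0.3, -1.6]
width: 0.0102
```

Request:
{"fn": "play_rows", "kwargs": {
  "steps": [
    {"slide": [0,0,-0.1],"turn": 0},
    {"slide": [0,0,0],"turn": 0},
    {"slide": [0,0,0],"turn": 0}
  ]
}}

```text
t: 14.0
eef_pos: [0.5173, 0.3629, 0.0803]
orientation: [-0.087, 0.996, 0.0, 0.0]
force: [-0.2, 0.0, 5.7]
width: 0.01
```

Request:
{"fn": "play_rows", "kwargs": {
  "steps": [
    {"slide": [0,0,-0.1],"turn": 0},
    {"slide": [0,0,0],"turn": 0},
    {"slide": [0,0,0],"turn": 0}
  ]
}}

```text
t: 14.25
eef_pos: [0.5173, 0.3629, 0.0803]
orientation: [-0.088, 0.996, 0.0, 0.0]
force: [-1.8, -2.2, 10.6]
width: 0.0098
```

Contact came at TCP z 0.0803, as predicted. I'll relieve the pressure and let go.

Request:
{"fn": "play_rows", "kwargs": {
  "steps": [
    {"slide": [0,0,0.1],"turn": 0},
    {"slide": [0,0,0],"turn": 0}
  ]
}}

```text
t: 14.42
eef_pos: [0.5173, 0.3628, 0.0803]
orientation: [-0.087, 0.996, 0.0, 0.0]
force: [-1.8, -1.2, 7.0]
width: 0.0099
```

Request:
{"fn": "play_rows", "kwargs": {
  "steps": [
    {"slide": [0,0,0],"turn": 0},
    {"slide": [0,0,0],"turn": 0},
    {"slide": [0,0,0],"turn": 0},
    {"slide": [0,0,0],"turn": 0},
    {"slide": [0,0,0],"turn": 0},
    {"slide": [0,0,0],"turn": 0},
    {"slide": [0,0,0],"turn": 0},
    {"slide": [0,0,0],"turn": 0}
  ],
  "fingers": -1
}}

```text
t: 15.08
eef_pos: [0.5172, 0.3628, 0.0794]
orientation: [-0.088, 0.996, 0.0, -0.0]
force: [-0.8, -0.6, -0.1]
width: 0.0605
```

Request:
{"fn": "play_rows", "kwargs": {
  "steps": [
    {"slide": [0,0,1],"turn": 0},
    {"slide": [0,0,2],"turn": 0},
    {"slide": [0,0,2],"turn": 0},
    {"slide": [0,0,2],"turn": 0},
    {"slide": [0,0,2],"turn": 0},
    {"slide": [0,0,2],"turn": 0},
    {"slide": [0,0,2],"turn": 0},
    {"slide": [0,0,0],"turn": 0}
  ]
}}

```text
t: 15.75
eef_pos: [0.5192, 0.3641, 0.215]
orientation: [-0.088, 0.996, 0.002, 0.004]
force: [0.6, 0.3, 0.5]
width: 0.0912
```

```bash
python3 - <<'E'
from h import *
pose()
for n in("scene","top"): look(n,("medium_mid","large_mid","small_mid","can_mid"))
E
```

```text
t 15.75 tcp [0.5192 0.3641 0.215 ] yaw_y 100.0 z [ 0.008  0.005 -1.   ] F [0.6 0.3 0.5] w 0.0912 J6 -1.15
scene medium_mid call 0.96 [0.5238 0.3229 0.036 ]
scene large_mid call 0.57 [0.5236 0.3207 0.0364]
scene small_mid call 0.9 [ 0.5352 -0.0014  0.0265]
scene small_mid call 0.76 [0.5472 0.0045 0.0424]
scene can_mid call 0.81 [0.4678 0.1512 0.0343]
scene can_mid call 0.87 [0.4656 0.1464 0.032 ]
top medium_mid call 0.65 [0.5322 0.315  0.0347]
top medium_mid call 0.88 [0.5326 0.3276 0.0205]
top large_mid call 0.97 [0.5212 0.3202 0.0341]
top small_mid call 0.96 [ 0.5335 -0.0047  0.0231]
top small_mid call 0.69 [ 0.5428 -0.0065  0.0267]
top can_mid call 0.56 [0.4695 0.1486 0.0292]
top can_mid call 0.79 [0.4732 0.1563 0.0024]
```

Request:
{"fn": "play_rows", "kwargs": {
  "steps": [
    {"slide": [0.21,-1.0,0],"turn": -0.084},
    {"slide": [0.22,-1.9,0],"turn": -0.084},
    {"slide": [0.22,-1.9,0],"turn": -0.084},
    {"slide": [0.22,-1.9,0],"turn": -0.084},
    {"slide": [0.22,-1.9,0],"turn": -0.084},
    {"slide": [0.22,-1.9,0],"turn": -0.084},
    {"slide": [0.22,-1.9,0],"turn": -0.084},
    {"slide": [0.22,-1.9,0],"turn": -0.084},
    {"slide": [0.22,-1.9,0],"turn": -0.084},
    {"slide": [0.22,-1.9,0],"turn": -0.084}
  ]
}}

```text
t: 17.48
eef_pos: [0.5392, 0.1808, 0.2096]
orientation: [0.328, 0.945, 0.0, 0.0]
force: [0.1, 0.5, -0.4]
width: 0.0913
```

Request:
{"fn": "play_rows", "kwargs": {
  "steps": [
    {"slide": [0.22,-1.9,0],"turn": -0.084},
    {"slide": [0.22,-1.9,0],"turn": -0.084},
    {"slide": [0.22,-1.9,0],"turn": -0.084},
    {"slide": [0.22,-1.9,0],"turn": -0.084},
    {"slide": [0.22,-1.9,0],"turn": -0.084},
    {"slide": [0.22,-1.9,0],"turn": -0.084},
    {"slide": [0.22,-1.9,0],"turn": -0.084},
    {"slide": [0.22,-1.9,0],"turn": -0.084},
    {"slide": [0.22,-1.9,0],"turn": -0.084},
    {"slide": [0.22,-1.2,0],"turn": -0.084}
  ]
}}

```text
t: 18.32
eef_pos: [0.5612, -0.003, 0.2096]
orientation: [0.685, 0.728, -0.0, 0.0]
force: [-1.1, -0.0, -0.0]
width: 0.0912
```

Request:
{"fn": "play_rows", "kwargs": {
  "steps": [
    {"slide": [0,0,-1.5],"turn": 0},
    {"slide": [0,0,-1.5],"turn": 0},
    {"slide": [0,0,-1],"turn": 0},
    {"slide": [0,0,0],"turn": 0},
    {"slide": [0,0,0],"turn": 0}
  ]
}}

```text
t: 18.73
eef_pos: [0.561, -0.0011, 0.1693]
orientation: [0.683, 0.73, -0.0, -0.0]
force: [0.4, -0.4, -0.4]
width: 0.0915
```

```bash
python3 - <<'E'
from h import *
pose()
c=capture("scene"); i=c["image"]; W=cloud(c)
cv2.imwrite("pics/s5.png",np.hstack([cv2.resize(i[120:240,180:300],(390,390)),cv2.resize(i[240:360,280:400],(390,390))]))
P=W.reshape(-1,3); m=(np.hypot(P[:,0]-.525,P[:,1]-.3165)<.075)&(P[:,2]>.1)
print("medium bar",P[m].mean(0),m.sum(),P[m][:,2].max())
E
```

```text
t 18.73 tcp [ 0.561  -0.0011  0.1693] yaw_y 3.8 z [-0.001  0.    -1.   ] F [ 0.4 -0.4 -0.4] w 0.0915 J6 -0.09
medium bar [0.51908455 0.3635853  0.11994903] 79 0.12775449026760122
```

View pics/s5.png

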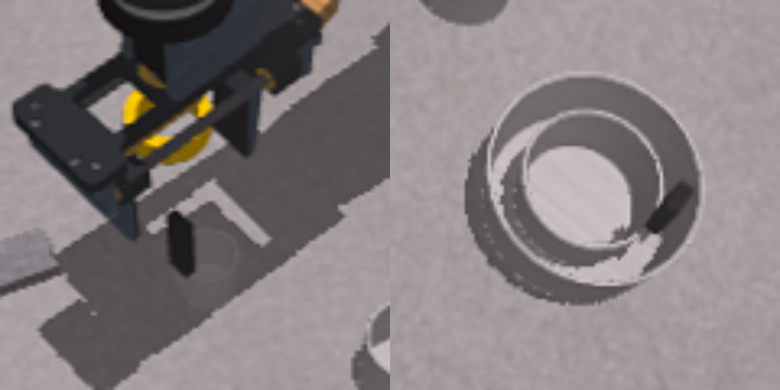

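Right half: the medium pot stands upright inside the large one, with its bar at (670,205) over the rim. Left half: the fingertips at (130,235) and (245,150) straddle the small bar at (180,240). I'll descend and grip.

Request:
{"fn": "play_rows", "kwargs": {
  "steps": [
    {"slide": [0,0,-1.5],"turn": 0},
    {"slide": [0,0,-1.5],"turn": 0},
    {"slide": [0,0,-1.5],"turn": 0},
    {"slide": [0,0,-1.5],"turn": 0},
    {"slide": [0,0,-1.5],"turn": 0},
    {"slide": [0,0,-1],"turn": 0},
    {"slide": [0,0,-0.6],"turn": 0},
    {"slide": [0,0,0],"turn": 0},
    {"slide": [0,0,0],"turn": 0}
  ]
}}

```text
t: 19.53
eef_pos: [0.5616, -0.0012, 0.079]
orientation: [0.683, 0.73, 0.0, 0.0]
force: [0.2, 0.1, 0.0]
width: 0.0913
```

Request:
{"fn": "play_rows", "kwargs": {
  "steps": [
    {"slide": [0,0,0],"turn": 0},
    {"slide": [0,0,0],"turn": 0},
    {"slide": [0,0,0],"turn": 0},
    {"slide": [0,0,0],"turn": 0},
    {"slide": [0,0,0],"turn": 0},
    {"slide": [0,0,0],"turn": 0},
    {"slide": [0,0,0],"turn": 0},
    {"slide": [0,0,0],"turn": 0},
    {"slide": [0,0,0],"turn": 0},
    {"slide": [0,0,0],"turn": 0}
  ],
  "fingers": 1,
  "force": 30
}}

```text
t: 20.37
eef_pos: [0.5611, -0.0013, 0.0784]
orientation: [0.683, 0.73, 0.0, 0.0]
force: [-0.6, -0.4, 0.3]
width: 0.0275
```

Request:
{"fn": "play_rows", "kwargs": {
  "steps": [
    {"slide": [0,0,0],"turn": 0},
    {"slide": [0,0,0],"turn": 0},
    {"slide": [0,0,0],"turn": 0},
    {"slide": [0,0,0],"turn": 0},
    {"slide": [0,0,0],"turn": 0},
    {"slide": [0,0,0],"turn": 0}
  ]
}}

```text
t: 20.87
eef_pos: [0.5611, -0.0012, 0.0785]
orientation: [0.683, 0.73, 0.0, 0.0]
force: [-0.0, 1.5, -0.8]
width: 0.0098
```

Request:
{"fn": "play_rows", "kwargs": {
  "steps": [
    {"slide": [0,0,0.3],"turn": 0},
    {"slide": [0,0,0.7],"turn": 0},
    {"slide": [0,0,1.5],"turn": 0},
    {"slide": [0,0,2.2],"turn": 0},
    {"slide": [0,0,2.5],"turn": 0},
    {"slide": [0,0,2.5],"turn": 0},
    {"slide": [0,0,2.5],"turn": 0},
    {"slide": [0,0,2],"turn": 0},
    {"slide": [0,0,0.8],"turn": 0},
    {"slide": [0,0,0],"turn": 0}
  ]
}}

```text
t: 21.7
eef_pos: [0.5622, -0.0013, 0.231]
orientation: [0.683, 0.73, 0.002, 0.002]
force: [0.4, 0.3, -1.8]
width: 0.0099
```

```bash
python3 - <<'E'
from h import *
pose()
for n in ("scene","top"): c=look(n,("small_mid",))
E
```

```text
t 21.7 tcp [ 0.5622 -0.0013  0.231 ] yaw_y 3.8 z [ 0.005 -0.    -1.   ] F [ 0.4  0.3 -1.8] w 0.0099 J6 -0.09
scene small_mid call 0.89 [ 0.539  -0.0024  0.1774]
scene small_mid call 0.96 [0.5399 0.0082 0.1827]
```

Small pot held. I'll carry it to the medium pot and turn the grip to −80°, opposite the medium's.

Request:
{"fn": "play_rows", "kwargs": {
  "steps": [
    {"slide": [-0.17,1.0,0],"turn": -0.081},
    {"slide": [-0.17,1.7,0],"turn": -0.081},
    {"slide": [-0.17,1.7,0],"turn": -0.081},
    {"slide": [-0.17,1.7,0],"turn": -0.081},
    {"slide": [-0.17,1.7,0],"turn": -0.081},
    {"slide": [-0.17,1.7,0],"turn": -0.081},
    {"slide": [-0.17,1.7,0],"turn": -0.081},
    {"slide": [-0.17,1.7,0],"turn": -0.081},
    {"slide": [-0.17,1.7,0],"turn": -0.081},
    {"slide": [-0.17,1.7,0],"turn": -0.081}
  ]
}}

```text
t: 22.83
eef_pos: [0.5436, 0.1624, 0.2274]
orientation: [0.917, 0.4, -0.001, -0.0]
force: [0.4, -1.0, -0.5]
width: 0.0096
```

Request:
{"fn": "play_rows", "kwargs": {
  "steps": [
    {"slide": [-0.17,1.7,0],"turn": -0.081},
    {"slide": [-0.17,1.7,0],"turn": -0.081},
    {"slide": [-0.17,1.7,0],"turn": -0.081},
    {"slide": [-0.17,1.7,0],"turn": -0.081},
    {"slide": [-0.17,1.7,0],"turn": -0.081},
    {"slide": [-0.17,1.7,0],"turn": -0.081},
    {"slide": [-0.17,1.7,0],"turn": -0.081},
    {"slide": [-0.17,1.2,0],"turn": -0.081},
    {"slide": [0,0,0],"turn": 0},
    {"slide": [0,0,0],"turn": 0}
  ]
}}

```text
t: 23.67
eef_pos: [0.5301, 0.2927, 0.2275]
orientation: [0.996, 0.091, -0.001, 0.001]
force: [-0.4, -0.1, -1.1]
width: 0.0096
```

```bash
python3 - <<'E'
from h import *
pose()
for n in ("scene","top"):
    c=look(n,("small_mid","medium_mid"))
    if n=="scene": cv2.imwrite("pics/s6.png",cv2.resize(c["image"][170:370,240:490],(750,600)))
E
```

```text
t 23.67 tcp [0.5301 0.2927 0.2275] yaw_y -79.6 z [-0.002 -0.002 -1.   ] F [-0.4 -0.1 -1.1] w 0.0096 J6 1.87
scene small_mid call 0.91 [0.5259 0.3202 0.1754]
scene small_mid call 0.87 [0.5266 0.3186 0.1824]
scene medium_mid call 0.78 [0.5256 0.3221 0.0342]
scene medium_mid call 0.6 [0.521  0.3265 0.0121]
top small_mid call 0.74 [0.5264 0.3129 0.1739]
top small_mid call 0.5 [0.5112 0.3034 0.1761]
top medium_mid call 0.62 [0.5297 0.3145 0.035 ]
top medium_mid call 0.67 [0.5231 0.3217 0.0102]
```

View pics/s6.png

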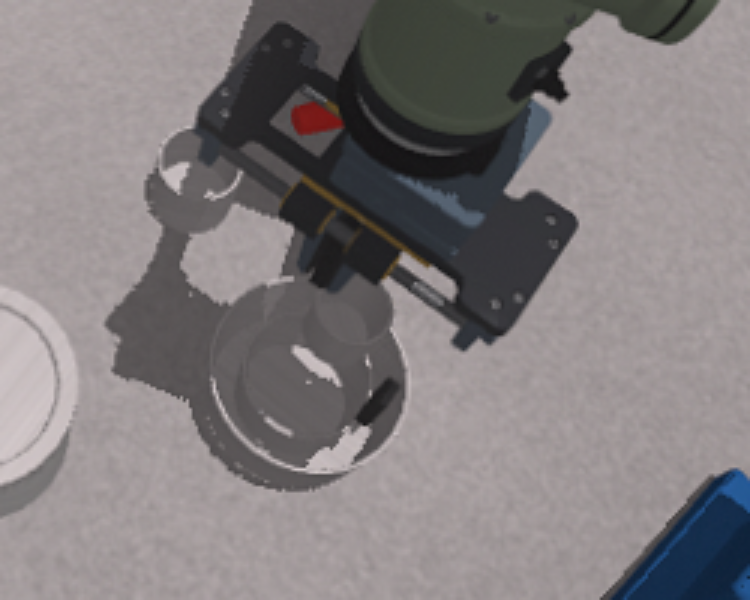

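Aligned: the small pot hangs over the medium, and the grips are opposite each other at (322,265) and (378,400). I'll lower it.

Request:
{"fn": "play_rows", "kwargs": {
  "steps": [
    {"slide": [0.05,0.05,-0.7],"turn": 0},
    {"slide": [0,0,-1.5],"turn": 0},
    {"slide": [0,0,-2],"turn": 0},
    {"slide": [0,0,-2],"turn": 0},
    {"slide": [0,0,-2],"turn": 0},
    {"slide": [0,0,-2],"turn": 0},
    {"slide": [0,0,-1.6],"turn": 0},
    {"slide": [0,0,-0.8],"turn": 0},
    {"slide": [0,0,0],"turn": 0},
    {"slide": [0,0,0],"turn": 0}
  ]
}}

```text
t: 25.0
eef_pos: [0.5312, 0.2934, 0.1025]
orientation: [0.996, 0.089, -0.0, 0.0]
force: [0.6, 0.3, -0.9]
width: 0.0096
```

Request:
{"fn": "play_rows", "kwargs": {
  "steps": [
    {"slide": [0,0,-0.25],"turn": 0},
    {"slide": [0,0,-0.25],"turn": 0},
    {"slide": [0,0,-0.25],"turn": 0},
    {"slide": [0,0,-0.15],"turn": 0},
    {"slide": [0,0,-0.15],"turn": 0},
    {"slide": [0,0,0],"turn": 0},
    {"slide": [0,0,0],"turn": 0}
  ]
}}

```text
t: 25.58
eef_pos: [0.531, 0.2933, 0.092]
orientation: [0.996, 0.089, -0.0, 0.0]
force: [-0.6, 0.3, -1.1]
width: 0.0101
```

Request:
{"fn": "play_rows", "kwargs": {
  "steps": [
    {"slide": [0,0,-0.1],"turn": 0},
    {"slide": [0,0,0],"turn": 0},
    {"slide": [0,0,0],"turn": 0}
  ]
}}

```text
t: 25.83
eef_pos: [0.531, 0.2932, 0.091]
orientation: [0.996, 0.089, -0.0, 0.0]
force: [0.3, 0.3, -1.0]
width: 0.0099
```

Request:
{"fn": "play_rows", "kwargs": {
  "steps": [
    {"slide": [0,0,-0.1],"turn": 0},
    {"slide": [0,0,-0.1],"turn": 0},
    {"slide": [0,0,-0.1],"turn": 0},
    {"slide": [0,0,0],"turn": 0},
    {"slide": [0,0,0],"turn": 0}
  ]
}}

```text
t: 26.25
eef_pos: [0.531, 0.2932, 0.0878]
orientation: [0.996, 0.089, -0.0, 0.0]
force: [0.5, -0.5, -0.9]
width: 0.0101
```

Request:
{"fn": "play_rows", "kwargs": {
  "steps": [
    {"slide": [0,0,-0.1],"turn": 0},
    {"slide": [0,0,0],"turn": 0},
    {"slide": [0,0,0],"turn": 0}
  ]
}}

```text
t: 26.5
eef_pos: [0.531, 0.2933, 0.0869]
orientation: [0.996, 0.089, -0.0, 0.0]
force: [-0.2, -0.1, -0.7]
width: 0.0097
```

Request:
{"fn": "play_rows", "kwargs": {
  "steps": [
    {"slide": [0,0,-0.1],"turn": 0},
    {"slide": [0,0,0],"turn": 0},
    {"slide": [0,0,0],"turn": 0}
  ]
}}

```text
t: 26.75
eef_pos: [0.5312, 0.2933, 0.0865]
orientation: [0.996, 0.089, 0.0, -0.0]
force: [0.0, -0.1, 2.3]
width: 0.0097
```

Contact at TCP z 0.0865, as predicted. I'll let go with a partial opening so the fingers stay clear of the medium's grip, then rise.

Request:
{"fn": "play_rows", "kwargs": {
  "steps": [
    {"slide": [0,0,0],"turn": 0},
    {"slide": [0,0,0],"turn": 0},
    {"slide": [0,0,0],"turn": 0},
    {"slide": [0,0,0],"turn": 0},
    {"slide": [0,0,0],"turn": 0},
    {"slide": [0,0,0],"turn": 0},
    {"slide": [0,0,0],"turn": 0},
    {"slide": [0,0,0],"turn": 0}
  ],
  "fingers": 0.2
}}

```text
t: 27.42
eef_pos: [0.531, 0.2933, 0.0859]
orientation: [0.996, 0.089, -0.0, 0.0]
force: [0.6, -0.4, -0.1]
width: 0.0362
```

Request:
{"fn": "play_rows", "kwargs": {
  "steps": [
    {"slide": [0,0,0.5],"turn": 0},
    {"slide": [0,0,1.5],"turn": 0},
    {"slide": [0,0,2],"turn": 0},
    {"slide": [0,0,2],"turn": 0},
    {"slide": [0,0,2],"turn": 0},
    {"slide": [0,0,2],"turn": 0},
    {"slide": [0,0,2],"turn": 0},
    {"slide": [0,0,2],"turn": 0},
    {"slide": [0,0,0],"turn": 0}
  ]
}}

```text
t: 28.17
eef_pos: [0.533, 0.2943, 0.2309]
orientation: [0.996, 0.089, 0.004, -0.002]
force: [1.5, 0.7, 0.5]
width: 0.0364
```

Request:
{"fn": "play_rows", "kwargs": {
  "steps": [
    {"slide": [-1.0,-2,0],"turn": 0},
    {"slide": [-1.0,-2,0],"turn": 0},
    {"slide": [-1.0,-2,0],"turn": 0},
    {"slide": [-1.0,-2,0],"turn": 0},
    {"slide": [-1.0,-2,0],"turn": 0},
    {"slide": [-1.0,-2,0],"turn": 0},
    {"slide": [-1.0,-2,0],"turn": 0},
    {"slide": [-1.0,-2,0],"turn": 0},
    {"slide": [0,0,0],"turn": 0},
    {"slide": [0,0,0],"turn": 0}
  ]
}}

```text
t: 29.0
eef_pos: [0.4506, 0.1327, 0.2258]
orientation: [0.996, 0.088, -0.0, -0.0]
force: [0.7, 0.6, -0.4]
width: 0.0365
```

```bash
python3 - <<'E'
from h import *
pose()
for n in ("scene","top"):
    c=look(n)
    if n=="scene": cv2.imwrite("pics/s7.png",cv2.resize(c["image"][200:350,270:420],(600,600)))
E
```

```text
t 29.0 tcp [0.4506 0.1327 0.2258] yaw_y -79.8 z [-0.  0. -1.] F [ 0.7  0.6 -0.4] w 0.0365 J6 1.66
scene large_mid call 0.81 [0.5188 0.319  0.0396]
scene medium_mid call 0.84 [0.5252 0.3208 0.0348]
scene medium_mid call 0.97 [0.5196 0.332  0.0422]
scene small_mid call 0.7 [0.5263 0.3213 0.0341]
scene small_mid call 0.34 [0.4677 0.1502 0.0329]
scene small_mid call 0.58 [0.5266 0.3135 0.043 ]
scene can_mid call 0.89 [0.4691 0.1507 0.0336]
scene can_mid call 0.66 [0.4624 0.1474 0.0309]
top small_mid call 0.57 [0.4709 0.1512 0.0273]
top can_mid call 0.49 [0.471  0.1445 0.0288]
top can_mid call 0.59 [0.4773 0.1207 0.037 ]
```

View pics/s7.png

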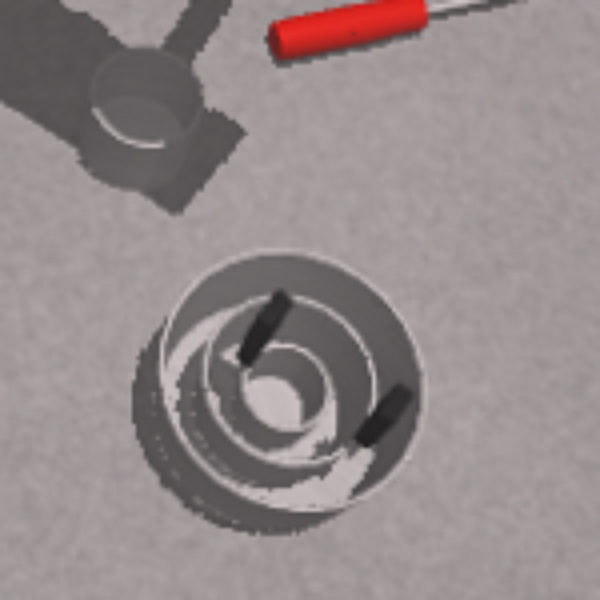

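The picture shows the three pots nested and upright, centred near (290,380), with their grips opposite each other. The can at (145,115) has not moved. I'm handing in.

```bash
python3 -c "
from rig import *
print(hand_in())"
```

```text
the job is handed in; nothing more can be done
None
```

The three pots are nested: the medium pot stands in the large one and the small pot in the medium one, both let go. I handed the job in at about 29 s of the 64 s allowed; it reported no verdict.

**Placing:** Both pots touched down at the height expected for standing on the bottom (TCP z 0.0803 and 0.0865 m). I then opened the fingers and backed the arm away.

**Last checks:** The final picture shows all three upright and concentric.
- **Position:** From the scene camera, the networks put all three axes within about 8 mm of each other. They put the small pot's mid-point at z 0.034 (0.032 expected) and the medium's at 0.035 (0.034 expected).
- **Bystanders:** The can was within about 4 mm of its first readings. The large pot's last reading was 6–10 mm from its first ones, against a 40 mm limit. That is mostly network scatter, and its height read 5 mm high.

**What disagreed or failed:**
- **Small pot's grip:** The brief said it starts towards the robot, but the cameras showed it pointing away. I turned the medium's grip to about +100° and the small's to −80° so they ended opposite each other.
- **Top camera at the end:** The arm largely blocked it, so it found no nested pot and reported the can as "small". I relied on the scene camera for the final check.
- **Refused moves:** Three move calls were refused because I left "turn" out of the rows. Nothing moved, and I sent them again.

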